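Press a bolted bracket home in the checking fixture

TASK

Load the bolted-together bracket (the one with nuts on it, not the bare one) into the cradle of the checking fixture, lying flat with its bolt ends on the cradle's floor, and let go of it; then lower the open hinged lid over it without slamming it. Press the lid down on the bracket against the sprung plunger, firmly but not hard, until the lid meets its stop posts, and keep it pressed there with the fingers: the program finishes while still holding the lid down. Leave the other things on the table where they are.

Things in the scene. Friction and masses are not known exactly. Their poses are not given: they have to be found in the camera images.
- fixture: checking fixture, fixed to the table: dark steel base plate 190x160x12 mm (x -90 to +100, y -80 to +80 mm) with a sprung cradle in the middle, four rubber-capped stop posts (10 mm across, tops at 43 mm, at x -50 and +52, y -62 and +62 mm) and a grey lid hinged at its rear edge. Origin: on the table under the cradle's centre; +x towards the hinge, away from the robot; y along the hinge; z up
- nest (a point): centre of the aluminium cradle's floor, 32 mm above the table at rest; axes as the fixture's. The bracket fits lengthwise along y, either way round, on its bolt ends, about 3 mm play all round. Floor 26 mm wide in x; guides 14 mm high stand only at the ends (|y| 37 to 57 mm, |x| up to 22 mm): the middle of the long sides is open for fingers
- cradle (a joint): how far (m) the cradle is pressed down on its sprung plunger: 0 at rest; it starts to move at about 6 N, takes about 14 N at 0.007, and is at about 0.007 when the lid is on its stops with the bracket inside
- lid (a joint): lid angle (rad): 0 = closed, level on its stop posts; 1.57 upright; 2.0 leaning back. Stiff hinge: it stays where left (2 to 3 N at the tab moves it). With the bracket in, a rubber pad under the lid's middle meets it at about 0.09 rad; from there the plunger is pressed back, about 8 N on the tab to reach the stop; let go, the lid springs up to about 0.09
- lid_hinge (a point): middle of the lid's hinge axis, 80 mm in +x of the fixture's origin, 46 mm above the table; axes as the fixture's, hinge axis along y; does not turn with the lid. The lid is a plate 6 mm thick, its middle plane through the axis, 142 mm wide, reaching 140 mm from the axis; a tab 50 mm wide in the middle reaches 165 mm
- lid_tab (a point): middle of the tab on the lid's outer face (the upper face when closed), 152 mm from the hinge axis; turns with the lid: x points along the lid to the hinge, z out of the outer face. The place to press; 49 mm above the table when the lid is closed
- bracket_assembly: the assembled bracket: black slotted steel plate 98x30x2 mm with three bolts and nuts, lying on its bolt ends; about 60 g. Origin: centre of its underside at the bolt ends (on the table at the start); y along its length, x across, z up. The plate lies 8 to 10 mm above the origin; nuts reach 14 mm. Grip it across its 30 mm width at mid-length
- bare_bracket: plain black slotted bracket without bolts, 102x30 mm, one end bent up 14 mm; leave alone. Origin: under its middle, on the table
- oiler: small plastic oil bottle, 41 mm across, 118 mm tall; leave alone. Origin: under its middle, on the table
- nut_driver: nut driver lying down, 186 mm long, 29 mm high; leave alone. Origin: under its middle, on the table
- hex_key: L-shaped hex key lying flat, 87 mm long; leave alone. Origin: under its middle, on the table
- eraser: eraser, 46x19x12 mm; leave alone. Origin: under its middle, on the table
- marker: marker pen lying down, 135 mm long, 17 mm across; leave alone. Origin: under its middle, on the table

How it is judged:
By the outcome, as a careful person would: the job done as asked, in the order asked, and still so for the second after the job is handed in, while the arm keeps its last pose, push and grip.
It also fails if it takes over 58 s, if anything falls off the work surface, if the arm or the gripper's body presses on something with over 40 N, if the wrist force passes 120 N, or if a joint passes its speed limit or range.

ROBOT

A 6-joint arm with a two-finger parallel gripper is mounted at the origin on a cart in front of the work surface, level with it; the furniture and walls round the work are solid. World frame = base frame: x ahead of the robot, y to its left, z up, the work surface at z = 0. Lengths are in mm, angles in degrees, forces in N, time in s.
With the tool pointing down it reaches from about 300 to 850 mm from the base axis. Payload 4.2 kg.
Tool frame: the origin (TCP) lies midway between the tips of the shut fingers; the grasp point (between the pads) lies 19 mm behind it; z points along the fingers, y is the direction in which the jaws open and shut (so a half turn about z gives the same grasp; the last joint's range is limited). The gripper opens to 91 mm and grips with 3 to 60 N. Pads are 32 mm wide; open, the fingers measure 118 mm over their backs; the gripper's body (76 mm by 178 mm) begins 60 mm behind the grasp point.
Start: joints at [-74.771, 18.312, 89.639, -0, 72.044, -1.146], TCP at [162.11, -551.692, 213.976] pointing down, gripper open.
Joint ranges: [-177.97, 177.97], [-48.28, 115.42], [12.27, 149.76], [-77.06, 257.06], [2.81, 150.46], [-146.56, 146.56]. Speed limits (degrees/s): [147.25, 147.25, 180, 180, 180, 180].

INTERFACE

Orientations are given as [roll, pitch, yaw] about the fixed x, y, z axes, in that order (R = Rz(yaw) Ry(pitch) Rx(roll)).
In Python, from workcell import env gives the robot as it stands.
- The arm moves only by the shell command python3 -m jog 'ROWS' [FORCE]. ROWS is JSON, a list of rows, each an object of numbers: "dx", "dy", "dz": the shift along the world's x, y, z in m; "wx", "wy", "wz": the turn, a rotation vector about the world's x, y, z in rad; "grip": the gripper's target within -1 to 1 (shut at 1, half-way at 0, fully open at -1). In form: [{"dx": .., "dy": .., "dz": .., "wx": .., "wy": .., "wz": .., "grip": ..}, ...]. A call has 1 to 10 rows; each row shifts and turns the commanded pose from where the row before left it; what a row does not reach is not made up. A row lasts 1/10 s, in which the tool goes at most 50 mm and 8.59 degrees, less where a joint would pass 70% of its speed; a pose out of reach is approached as far as the arm can. A call with a gripper value outside its range is refused whole. The fingers move at their own pace and stop on an object; FORCE is the grip in N (left out, the last holds). Time passes only in rows, so rows that do not move let the fingers close. It gives the time, the measured TCP pose, the force and the opening at its end, in the units of the state.
- env.state(): the state, without advancing time (a new reading comes with each control period).
- env.grab_frame(name): name is "scene" or "top" or "wrist"; returns the picture (400x640x3 uint8, red, green, blue); there is no depth.
- env.get_calibration(name): a dict with "fx", "fy", "cx", "cy" (pixels), "R" (3x3) and "t" (3): a world point X has camera coordinates R X + t. Camera axes: x right, y down, z forward; pixel columns grow to the right and rows downward; lengths in mm; the calibration is good to about 2 mm. A picture is of the moment at which its call begins: read the wrist's pose just before it. get_calibration takes no time and is no camera call; for the wrist camera it gives the pose at the moment of the call.
- env.job_done(): hands the job in, once; it reports no verdict.
The state is a dict: "time_s": time; "qpos": joint angles; "qvel": joint speeds; "effort": joint torques, N m; "ee_pos": TCP position; "ee_rot": TCP orientation; "force": force on the tool from outside, world axes, zero at the start; "torque": the same for the moment, N m; "gripper_width": finger opening in mm.
Only numpy, scipy, OpenCV 4.12 (cv2) and the standard library are available. Lean on these libraries where they do the work, as an engineer would, in place of code of your own. Each camera call takes 0.05 s, during which the arm holds its last target. There are 200 camera calls.

## Working session

There is one attempt and no reset: what is moved stays moved. The work goes in short steps, Python scripts to look and compute and a shell command to move; the robot and the scene stay as the last step left them, time stands still between calls to the robot, and variables do not carry over. Pictures are saved under pics/ and viewed, about 8 in all and at most 12, crops included, and the job is handed in when it is done.

```bash
ls; mkdir -p pics; cat > h.py <<'E'
import numpy as np, cv2
from workcell import env
def save(name,fn):
    im=env.grab_frame(name); cv2.imwrite('pics/'+fn,im[:,:,::-1]); return im
def ray(c,uv):
    R=np.array(c['R']);t=np.array(c['t'])
    d=R.T@np.array([(uv[0]-c['cx'])/c['fx'],(uv[1]-c['cy'])/c['fy'],1.]); return -R.T@t,d/np.linalg.norm(d)
def plane(c,uv,z):
    o,d=ray(c,uv); return o+d*(z-o[2])/d[2]
def tri(l):
    A=np.zeros((3,3));b=np.zeros(3);rs=[ray(c,p) for c,p in l]
    for o,d in rs:
        P=np.eye(3)-np.outer(d,d);A+=P;b+=P@o
    X=np.linalg.solve(A,b); return X,[float(np.linalg.norm((np.eye(3)-np.outer(d,d))@(X-o))) for o,d in rs]
def proj(c,X):
    p=np.array(c['R'])@np.array(X,float)+np.array(c['t']); return np.array([c['fx']*p[0]/p[2]+c['cx'],c['fy']*p[1]/p[2]+c['cy']])
E
python3 - <<'E'
from h import *
print(env.state())
for n in('scene','top'):
    save(n,n+'0.png');c=env.get_calibration(n);print(n,c)
E
```

```text
pics
{'time_s': 0.0, 'qpos': array([-7.47716868e+01,  1.83515758e+01,  8.97049577e+01, -1.51614741e-03,
        7.20410110e+01, -1.14437840e+00]), 'qvel': array([-0.05474738,  0.00772269, -0.01090079, -0.0003482 ,  0.00294083,
        0.15825477]), 'effort': array([ 1.74060817e-03, -4.12457621e+01, -2.31968057e+01,  7.29765859e-02,
        4.57936130e-02, -1.51984709e-04]), 'ee_pos': array([ 161.96533391, -551.21962702,  213.13072049]), 'ee_rot': array([-1.79902446e+02, -5.06949387e-04,  1.63731599e+01]), 'force': array([ 0.17801649,  1.16207276, -0.45465983]), 'torque': array([-0.00560024,  0.00564803,  0.03237866]), 'gripper_width': 90.95320535281373}
scene {'fx': 473.78167791392355, 'fy': 473.78167791392355, 'cx': 315.9537327905142, 'cy': 199.7896406593799, 'R': array([[-0.68386143, -0.72957449, -0.00738969],
       [-0.54971246,  0.52187577, -0.6522744 ],
       [ 0.47973926, -0.4420031 , -0.7579469 ]]), 't': array([172.02286387, 465.34857403, 864.86265256])}
top {'fx': 438.1871998658114, 'fy': 438.1871998658114, 'cx': 323.19862844621935, 'cy': 204.80869297917081, 'R': array([[-0.01237107, -0.99983027, -0.01365249],
       [-0.99600415,  0.01352912, -0.0882762 ],
       [ 0.08844593,  0.01250587, -0.99600247]]), 't': array([-269.47338152,  541.22943172,  916.91968154])}
```

View pics/top0.png

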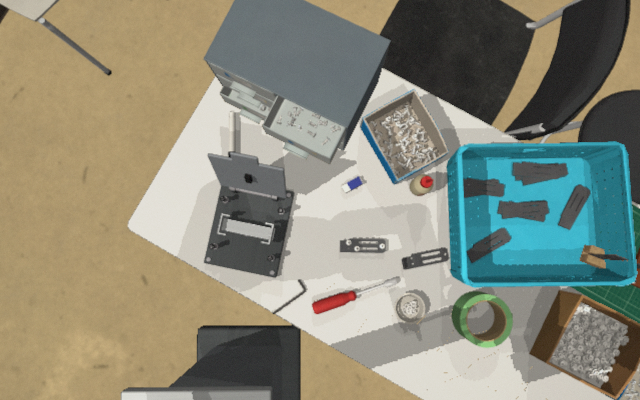

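View pics/scene0.png

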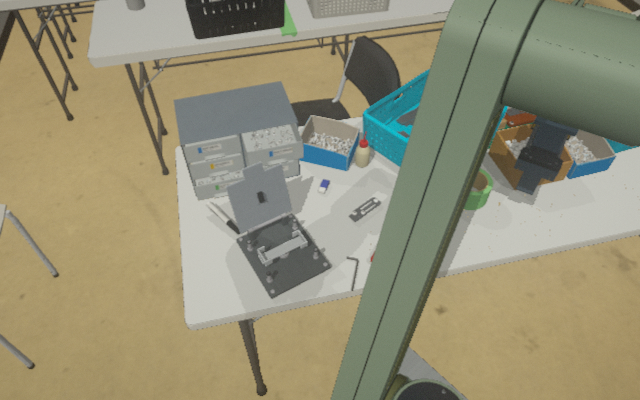

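The top view shows the fixture with its cradle near (245,230) and the lid leaning at (247,175). The nutted bracket is near (363,245), the bare bracket at (425,258). The scene view shows the fixture at (283,248) and the assembly at (365,208).

```bash
python3 - <<'E'
from h import *
im=cv2.imread('pics/top0.png')[145:285,200:400]
a=cv2.resize(im,None,fx=4,fy=4,interpolation=cv2.INTER_CUBIC)
cv2.imwrite('pics/topc.png',a)
c=env.get_calibration('top');s=env.get_calibration('scene')
print('asm',plane(c,(363,245),9),plane(s,(365,208),9))
print('cradle',plane(c,(246,230),40),plane(s,(283,247),40))
E
```

```text
asm [ 450.83085598 -360.91796871    9.        ] [ 452.00703956 -363.29400614    9.        ]
cradle [ 485.28374756 -114.21071618   40.        ] [ 487.31443058 -114.71650546   40.        ]
```

View pics/topc.png

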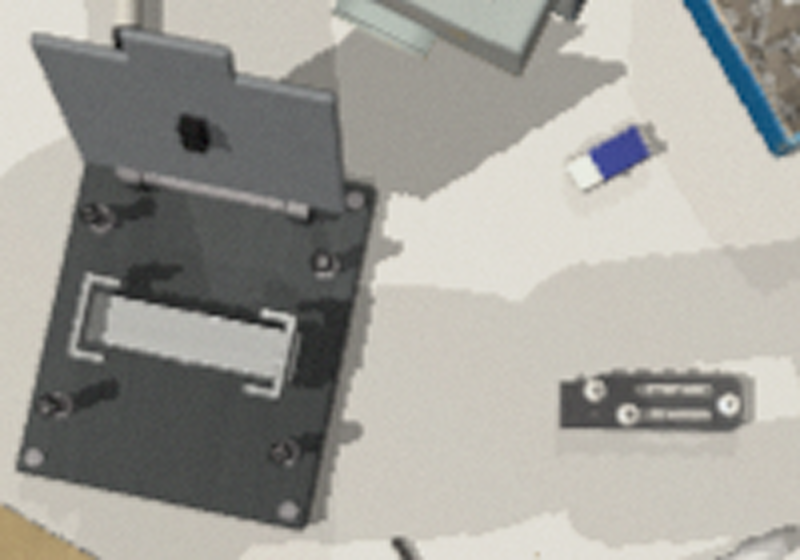

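The crop shows the base plate corners near (18,468), (303,527), (378,185) and (88,165). The post tops are at (98,215), (323,262), (55,402) and (285,452). The assembly plate spans (560,381) to (750,428).

```bash
python3 - <<'E'
from h import *
c=env.get_calibration('top')
f=lambda p:((p[0]+.5)/4-.5+200,(p[1]+.5)/4-.5+145)
P=[plane(c,f(p),12)[:2] for p in [(18,468),(303,527),(378,185)]]
print('base',P)
fit=[(-50,62),(-50,-62),(52,62),(52,-62)]
Q=np.array([plane(c,f(p),43)[:2] for p in [(55,402),(285,452),(98,215),(323,262)]])
M=np.array(fit,float); A=M-M.mean(0);B=Q-Q.mean(0)
th=np.arctan2((A[:,0]*B[:,1]-A[:,1]*B[:,0]).sum(),(A*B).sum()); R=np.array([[np.cos(th),-np.sin(th)],[np.sin(th),np.cos(th)]])
o=Q.mean(0)-R@M.mean(0); print('fix yaw',np.degrees(th),o,'res',Q-(M@R.T+o))
C=np.array([plane(c,f(p),40)[:2] for p in [(85,273),(70,352),(296,316),(280,395)]]);print('cradle ctr',C.mean(0))
a=np.array([plane(c,f(p),10)[:2] for p in [(560,381),(560,428),(752,375),(740,428)]]);print(a,a.mean(0))
# holding wrist cam pose relative to TCP
w=env.get_calibration('wrist');s=env.state();Rw=np.array(w['R']);print('wristcam',-Rw.T@np.array(w['t'])-s['ee_pos'],Rw[2],w['fx'])
E
```

```text
base [array([419.47065868, -18.89496664]), array([ 386.35256608, -172.18367883]), array([ 569.85291717, -213.51178562])]
fix yaw -12.427226735628173 [ 488.99684634 -116.96031533] res [[ 1.03970455 -1.03368424]
 [ 0.39826875  0.01143761]
 [-0.86781677 -0.81933985]
 [-0.57015653  1.84158648]]
cradle ctr [ 489.29298008 -112.65503309]
[[ 462.44769105 -310.77051444]
 [ 437.27707254 -310.37578974]
 [ 464.37537461 -414.05215301]
 [ 436.10643966 -406.90810917]] [ 450.05164446 -360.52664159]
wristcam [ 65.26361102  19.66042646 170.15838115] [-0.23388202 -0.06562819 -0.9700475 ] 345.50673378522146
```

```bash
python3 -m jog '[{"dx":0.032,"dy":0.021,"wz":0.1427,"grip":-1},{"dx":0.032,"dy":0.021,"wz":0.1427,"grip":-1},{"dx":0.032,"dy":0.021,"wz":0.1427,"grip":-1},{"dx":0.032,"dy":0.021,"wz":0.1427,"grip":-1},{"dx":0.032,"dy":0.021,"wz":0.1427,"grip":-1},{"dx":0.032,"dy":0.021,"wz":0.1427,"grip":-1},{"dx":0.032,"dy":0.021,"wz":0.1427,"grip":-1},{"dx":0.032,"dy":0.021,"wz":0.1427,"grip":-1},{"dx":0.032,"dy":0.021,"wz":0.1427,"grip":-1},{"grip":-1}]'
python3 - <<'E'
from h import *
import pickle
s=env.state();c=env.get_calibration('wrist');im=save('wrist','w1.png');pickle.dump((s,c),open('w1.pkl','wb'))
print(s['ee_pos'],s['ee_rot'],proj(c,[450,-360,9]))
E
```

```text
[ 161.9796469  -551.23295076  213.19149689] [-1.79906907e+02 -2.22525217e-04  1.63754119e+01] [ 200.35341277 -197.65514723]invalid input
```

View pics/w1.png

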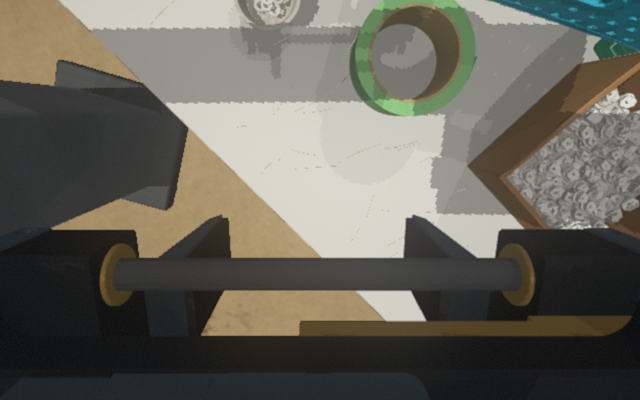

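The wrist view shows the fingertips near (225,218) and (415,218), with the tool still at its start pose. The move was refused as "invalid input", so I'll try full rows.

```bash
python3 -m jog '[{"dx":0.032,"dy":0.021,"dz":0,"wx":0,"wy":0,"wz":0.1427,"grip":-1},{"dx":0.032,"dy":0.021,"dz":0,"wx":0,"wy":0,"wz":0.1427,"grip":-1},{"dx":0.032,"dy":0.021,"dz":0,"wx":0,"wy":0,"wz":0.1427,"grip":-1},{"dx":0.032,"dy":0.021,"dz":0,"wx":0,"wy":0,"wz":0.1427,"grip":-1},{"dx":0.032,"dy":0.021,"dz":0,"wx":0,"wy":0,"wz":0.1427,"grip":-1},{"dx":0.032,"dy":0.021,"dz":0,"wx":0,"wy":0,"wz":0.1427,"grip":-1},{"dx":0.032,"dy":0.021,"dz":0,"wx":0,"wy":0,"wz":0.1427,"grip":-1},{"dx":0.032,"dy":0.021,"dz":0,"wx":0,"wy":0,"wz":0.1427,"grip":-1},{"dx":0.032,"dy":0.021,"dz":0,"wx":0,"wy":0,"wz":0.1427,"grip":-1}]'

```

```text
time_s: 1.05
ee_pos: [451.2, -361.5, 213.7]
ee_rot: [-180.0, -0.0, 90.3]
force: [1.0, 0.4, 0.6]
gripper_width: 91.2
```

```bash
python3 - <<'E'
from h import *
import pickle
s=env.state();c=env.get_calibration('wrist');im=save('wrist','w2.png');pickle.dump((s,c),open('w2.pkl','wb'))
print(s['ee_pos'],s['ee_rot'],proj(c,[450,-360,9]))
E
```

```text
[ 451.16589739 -361.5311143   213.70174487] [-1.79981173e+02 -1.62835288e-02  9.02999767e+01] [316.25617196 177.17766925]
```

View pics/w2.png

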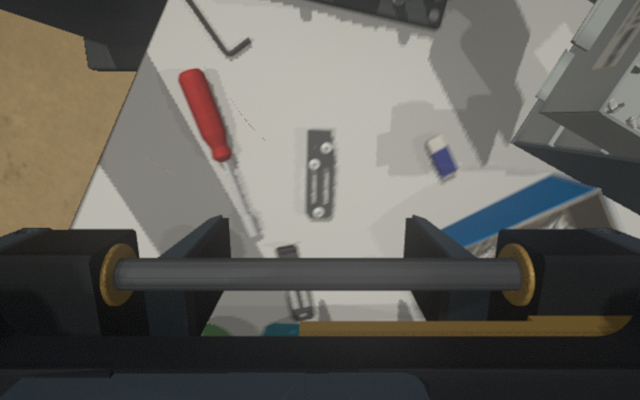

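The wrist view shows the assembly at about (320,175), with nuts at (326,147), (315,163) and (319,212). The nut driver's shaft runs along its left side near (240,195).

```bash
python3 - <<'E'
from h import *
import pickle
c=env.get_calibration('top');w=pickle.load(open('w2.pkl','rb'))[1]
f=lambda p:((p[0]+.5)/4-.5+200,(p[1]+.5)/4-.5+145)
for a,b in [((595,391),(326,147)),((628,414),(315,163)),((729,405),(319,212))]:
    print('nut',tri([(c,f(a)),(w,b)]))
im=cv2.imread('pics/w2.png')[118:230,290:350];g=im.max(2)
m=(g<95).astype(np.uint8)*255
m=cv2.morphologyEx(m,cv2.MORPH_CLOSE,np.ones((9,9)))
cs=cv2.findContours(m,0,2)[0];k=max(cs,key=cv2.contourArea)+np.array([290,118]);r=cv2.minAreaRect(k);print(r)
for z in(8,10):
    b=np.array([plane(w,p,z) for p in cv2.boxPoints(r)]);print(z,b.mean(0),np.linalg.norm(np.diff(b,axis=0),axis=1)); 
print(b)
for p in[(225,160),(240,195),(256,232),(215,130),(229,150)]:print(plane(w,p,5))
E
```

```text
nut (array([ 458.80916965, -329.25596769,   -5.40641333]), [2.13630385348736, 2.136303853487378])
nut (array([ 446.15890501, -348.96690052,  -23.58798369]), [2.2132985952595794, 2.2132985952595696])
nut (array([ 450.84706972, -402.15068054,    1.39372684]), [2.4470165477610952, 2.4470165477610135])
((319.9671936035156, 173.5418701171875), (23.696765899658203, 84.72550201416016), 1.2188751697540283)
8 [ 454.04509353 -357.51557811    8.        ] [94.28789126 25.30881459 94.31527487]
10 [ 454.02862766 -357.17189049   10.        ] [93.786187   25.17414682 93.8134249 ]
[[ 439.97568767 -403.82955184   10.        ]
 [ 442.13625995 -310.06825492   10.        ]
 [ 467.3068878  -310.48916071   10.        ]
 [ 466.69567524 -404.30059451   10.        ]]
[ 349.66247499 -342.02365048    5.        ]
[ 364.19284172 -381.43395811    5.        ]
[ 380.53012909 -425.29606959    5.        ]
[ 340.83642973 -309.72922265    5.        ]
[ 354.68362497 -331.07581098    5.        ]
```

```bash
python3 -m jog '[{"dx":0,"dy":-0.01,"dz":-0.035,"wx":0,"wy":0,"wz":0,"grip":-1},{"dx":0,"dy":-0.01,"dz":-0.035,"wx":0,"wy":0,"wz":0,"grip":-1},{"dx":0,"dy":-0.01,"dz":-0.035,"wx":0,"wy":0,"wz":0,"grip":-1},{"dx":0,"dy":0,"dz":0,"wx":0,"wy":0,"wz":0,"grip":-1}]'
python3 - <<'E'
from h import *
import pickle
s=env.state();c=env.get_calibration('wrist');im=save('wrist','w3.png');pickle.dump((s,c),open('w3.pkl','wb'))
print(s['ee_pos'],s['ee_rot'],proj(c,[452,-359,9]))
cv2.imwrite('pics/w3c.png',cv2.resize(cv2.imread('pics/w3.png')[0:260,200:440],None,fx=2.3,fy=2.3,interpolation=cv2.INTER_CUBIC))
E
```

```text
time_s: 1.5
ee_pos: [447.3, -391.1, 104.0]
ee_rot: [-179.5, -0.4, 89.9]
force: [-0.8, -0.1, 0.2]
gripper_width: 91.0
[ 447.26293466 -391.10402894  103.99041458] [-179.54583038   -0.3966661    89.88732721] [324.24841103 163.93199501]
```

View pics/w3c.png

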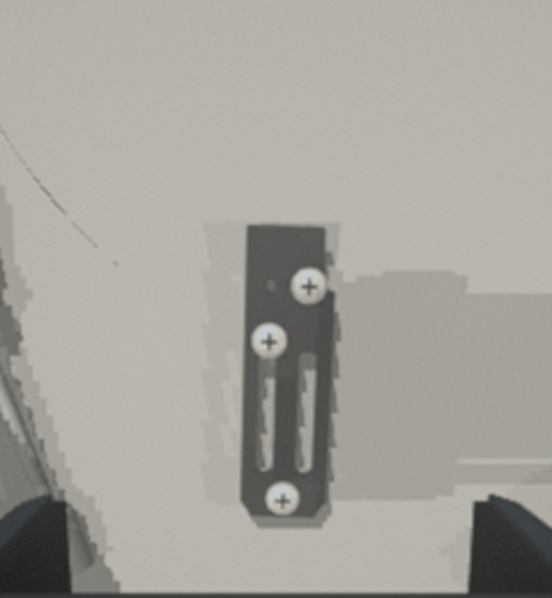

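The close-up shows the assembly with bolt heads at crop (309,286), (269,341) and (282,498). The plate runs from (247,226)/(325,226) to about (285,525).

```bash
python3 - <<'E'
from h import *
import pickle
c=env.get_calibration('top');w2=pickle.load(open('w2.pkl','rb'))[1];w3=pickle.load(open('w3.pkl','rb'))[1]
f=lambda p:((p[0]+.5)/4-.5+200,(p[1]+.5)/4-.5+145)
g=lambda p:((p[0]+.5)/2.3-.5+200,(p[1]+.5)/2.3-.5)
for a,b,d in [((595,391),(326,147),(309,286)),((628,414),(315,163),(269,341)),((729,405),(319,212),(282,498))]:
    print('head',tri([(w2,b),(w3,g(d))]),tri([(c,f(a)),(w3,g(d))])[0],plane(w3,g(d),14))
for p in[(247,226),(325,226),(241,500),(328,500),(285,520)]: print(plane(w3,g(p),10))
print(env.state()['ee_pos'],env.state()['ee_rot'])
E
```

```text
head (array([ 460.79986607, -329.65360741,  -20.72248048]), [0.32430882280221, 0.32430882280211043]) [ 456.94666366 -327.54542861   63.21677623] [ 459.11164785 -328.88945662   14.        ]
head (array([ 447.0241145 , -350.56669633,  -35.57782614]), [1.2712589311599352, 1.2712589311599305]) [ 4.45156503e+02 -3.47606529e+02 -9.66843874e-02] [ 446.2472049  -346.33998086   14.        ]
head (array([ 450.84677682, -352.43760824,  175.39166004]), [1.3795133515719915, 1.3795133515720768]) [ 449.50067553 -401.56086593    7.24518475] [ 450.51221318 -399.50975458   14.        ]
[ 439.28821355 -310.16850704   10.        ]
[ 464.21887957 -310.2567149    10.        ]
[ 436.32293836 -401.38988839   10.        ]
[ 466.4711232 -401.4017986   10.       ]
[ 451.58918355 -408.65640333   10.        ]
[ 448.67641047 -391.84733898  106.8753714 ] [-179.76148435   -0.22928471   89.8919052 ]
```

```bash
python3 -m jog '[{"dx":0.001,"dy":0.011,"dz":-0.025,"wx":0,"wy":0,"wz":0,"grip":-1},{"dx":0.001,"dy":0.011,"dz":-0.025,"wx":0,"wy":0,"wz":0,"grip":-1},{"dx":0,"dy":0.010,"dz":-0.025,"wx":0,"wy":0,"wz":0,"grip":-1},{"dx":0,"dy":0,"dz":0,"wx":0,"wy":0,"wz":0,"grip":-1},{"dx":0,"dy":0,"dz":0,"wx":0,"wy":0,"wz":0,"grip":-1}]'
python3 -m jog '[{"dx":0,"dy":0,"dz":0,"wx":0,"wy":0,"wz":0,"grip":-1}]'
```

```text
time_s: 2.05
ee_pos: [453.2, -361.5, 35.9]
ee_rot: [179.9, 0.1, 90.0]
force: [-0.4, -0.6, -0.7]
gripper_width: 91.1
time_s: 2.15
ee_pos: [453.6, -362.2, 36.4]
ee_rot: [179.8, 0.2, 89.9]
force: [1.0, -0.3, -0.1]
gripper_width: 91.0
```

```bash
python3 -m jog '[{"dx":-0.001,"dy":0.0015,"dz":-0.012,"wx":0,"wy":0,"wz":0,"grip":-1},{"dx":-0.001,"dy":0.001,"dz":-0.012,"wx":0,"wy":0,"wz":0,"grip":-1},{"dx":0,"dy":0,"dz":-0.009,"wx":0,"wy":0,"wz":0,"grip":-1},{"dx":0,"dy":0,"dz":0,"wx":0,"wy":0,"wz":0,"grip":-1},{"dx":0,"dy":0,"dz":0,"wx":0,"wy":0,"wz":0,"grip":-1}]'
python3 - <<'E'
from h import *
s=env.state();print(s['ee_pos'],s['force'])
E
```

```text
time_s: 2.65
ee_pos: [449.9, -358.1, 0.4]
ee_rot: [-180.0, -0.0, 90.0]
force: [-0.2, 0.3, 0.5]
gripper_width: 91.2
[ 4.49880729e+02 -3.58141108e+02  3.54115244e-01] [-0.24921999  0.33086834  0.49900949]
```

```bash
python3 -m jog '[{"dx":0,"dy":0,"dz":0,"wx":0,"wy":0,"wz":0,"grip":-1}]'; python3 -m jog '[{"dx":0,"dy":0,"dz":0,"wx":0,"wy":0,"wz":0,"grip":-1}]'
```

```text
time_s: 2.75
ee_pos: [449.9, -358.1, 0.4]
ee_rot: [-180.0, -0.0, 90.0]
force: [-0.4, -0.2, -0.0]
gripper_width: 90.9
time_s: 2.85
ee_pos: [449.9, -358.0, 0.5]
ee_rot: [-180.0, -0.0, 90.0]
force: [0.4, 0.1, 0.3]
gripper_width: 91.4
```

```bash
python3 -m jog '[{"dx":0.0015,"dy":-0.0015,"dz":0.0025,"wx":0,"wy":0,"wz":0,"grip":-1},{"dx":0,"dy":0,"dz":0,"wx":0,"wy":0,"wz":0,"grip":0.2},{"dx":0,"dy":0,"dz":0,"wx":0,"wy":0,"wz":0,"grip":1},{"dx":0,"dy":0,"dz":0,"wx":0,"wy":0,"wz":0,"grip":1},{"dx":0,"dy":0,"dz":0,"wx":0,"wy":0,"wz":0,"grip":1},{"dx":0,"dy":0,"dz":0,"wx":0,"wy":0,"wz":0,"grip":1},{"dx":0,"dy":0,"dz":0,"wx":0,"wy":0,"wz":0,"grip":1},{"dx":0,"dy":0,"dz":0,"wx":0,"wy":0,"wz":0,"grip":1}]' 20; python3 -m jog '[{"dx":0,"dy":0,"dz":0,"wx":0,"wy":0,"wz":0,"grip":1},{"dx":0,"dy":0,"dz":0,"wx":0,"wy":0,"wz":0,"grip":1},{"dx":0,"dy":0,"dz":0,"wx":0,"wy":0,"wz":0,"grip":1}]'
```

```text
time_s: 3.65
ee_pos: [451.6, -359.7, 3.5]
ee_rot: [180.0, -0.0, 90.0]
force: [0.2, 0.4, -0.8]
gripper_width: 38.2
time_s: 3.95
ee_pos: [451.6, -359.7, 3.5]
ee_rot: [180.0, 0.0, 90.0]
force: [-0.3, -0.8, 0.1]
gripper_width: 29.1
```

```bash
python3 -m jog '[{"dx":0,"dy":0,"dz":0.02,"wx":0,"wy":0,"wz":0,"grip":1},{"dx":0,"dy":0,"dz":0.04,"wx":0,"wy":0,"wz":0,"grip":1},{"dx":0,"dy":0,"dz":0.045,"wx":0,"wy":0,"wz":0,"grip":1},{"dx":0,"dy":0,"dz":0.045,"wx":0,"wy":0,"wz":0,"grip":1},{"dx":0,"dy":0,"dz":0,"wx":0,"wy":0,"wz":0,"grip":1}]'
python3 - <<'E'
from h import *
c=env.get_calibration('top')
th=np.radians(-12.4);R=np.array([[np.cos(th),-np.sin(th)],[np.sin(th),np.cos(th)]]);o=np.array([489,-116])
f=lambda p:((p[0]+.5)/4-.5+200,(p[1]+.5)/4-.5+145)
print(f((178,38)),f((105,170)))
for a in np.arange(1.5,2.1,.1):
    x=o+R@[80-165*np.cos(a),0]; print(round(a,2),proj(c,[*x,46+165*np.sin(a)]),x,46+165*np.sin(a))
E
```

```text
time_s: 4.45
ee_pos: [454.7, -362.3, 160.2]
ee_rot: [179.4, 0.5, 90.0]
force: [1.4, 0.8, -0.1]
gripper_width: 29.2
(244.125, 154.125) (225.875, 187.125)
1.5 [236.93464332 185.85619338] [ 555.73441672 -130.67251311] 210.586672789669
1.6 [238.98767837 176.53630311] [ 571.83931232 -134.21340405] 210.92964450184834
1.7 [241.21982271 167.43428115] [ 587.89719182 -137.74395784] 209.6246937246573
1.8 [243.59280093 158.69625621] [ 603.7476102  -141.22889834] 206.6848590949022
1.9 [246.0660811  150.45676102] [ 619.23219531 -144.63340517] 202.13951446842336
2.0 [248.5983038  142.83479597] [ 634.1962303  -147.92346164] 196.03407542623745
2.1 [251.14866187 135.93088643] [ 648.49019947 -151.06619459] 188.4295454970641
```

```bash
python3 -m jog '[{"dx":0.004,"dy":0.027,"dz":0,"wx":0,"wy":0,"wz":-0.0433,"grip":1},{"dx":0.004,"dy":0.027,"dz":0,"wx":0,"wy":0,"wz":-0.0433,"grip":1},{"dx":0.004,"dy":0.027,"dz":0,"wx":0,"wy":0,"wz":-0.0433,"grip":1},{"dx":0.004,"dy":0.027,"dz":0,"wx":0,"wy":0,"wz":-0.0433,"grip":1},{"dx":0.004,"dy":0.027,"dz":0,"wx":0,"wy":0,"wz":-0.0433,"grip":1},{"dx":0,"dy":0,"dz":0,"wx":0,"wy":0,"wz":0,"grip":1},{"dx":0,"dy":0,"dz":0,"wx":0,"wy":0,"wz":0,"grip":1},{"dx":0,"dy":0,"dz":0,"wx":0,"wy":0,"wz":0,"grip":1}]'
python3 - <<'E'
from h import *
import pickle
s=env.state();c=env.get_calibration('wrist');im=save('wrist','w4.png');pickle.dump((s,c),open('w4.pkl','wb'))
print(s['ee_pos'],s['ee_rot'],proj(c,[489,-115,32]))
E
```

```text
time_s: 5.25
ee_pos: [471.4, -225.3, 153.0]
ee_rot: [-180.0, 0.0, 77.6]
force: [0.4, -0.6, -0.7]
gripper_width: 29.5
[ 471.40602325 -225.25894895  153.04878949] [-1.79973148e+02  1.48098522e-02  7.75505290e+01] [309.08769083  58.12690568]
```

View pics/w4.png

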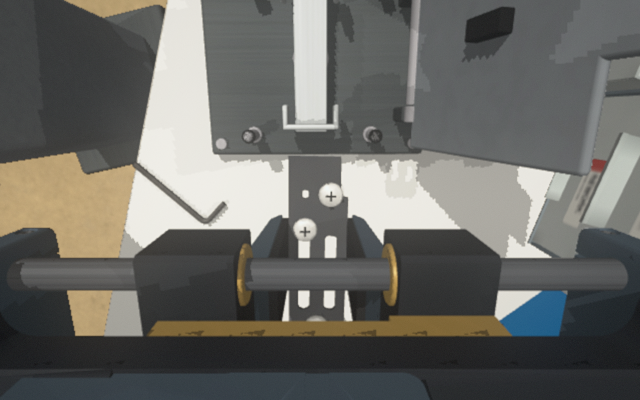

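The wrist view shows the held bracket level and aligned, with its far edge at about (290–346,155). The cradle's near guide is at (284–336,105–128) and the lower post tops at (252,135) and (374,135).

```bash
python3 -m jog '[{"dx":0.0065,"dy":0.029,"dz":0,"wx":0,"wy":0,"wz":0,"grip":1},{"dx":0.0065,"dy":0.029,"dz":0,"wx":0,"wy":0,"wz":0,"grip":1},{"dx":0,"dy":0,"dz":0,"wx":0,"wy":0,"wz":0,"grip":1},{"dx":0,"dy":0,"dz":0,"wx":0,"wy":0,"wz":0,"grip":1},{"dx":0,"dy":0,"dz":0,"wx":0,"wy":0,"wz":0,"grip":1}]'
python3 - <<'E'
from h import *
import pickle
s=env.state();c=env.get_calibration('wrist');im=save('wrist','w5.png');pickle.dump((s,c),open('w5.pkl','wb'))
print(s['ee_pos'],s['ee_rot'])
a=cv2.imread('pics/w5.png')[0:200,180:460];b=cv2.imread('pics/w4.png')[0:200,180:460]
cv2.imwrite('pics/w45.png',cv2.resize(np.vstack([b[60:170],a]),None,fx=1.9,fy=1.9,interpolation=cv2.INTER_CUBIC))
E
```

```text
time_s: 5.8
ee_pos: [484.5, -167.7, 153.4]
ee_rot: [180.0, 0.0, 77.5]
force: [-0.1, 0.0, -0.3]
gripper_width: 29.4
[ 484.53544061 -167.74715811  153.40331511] [1.79992153e+02 2.91284388e-02 7.75048274e+01]
```

View pics/w45.png

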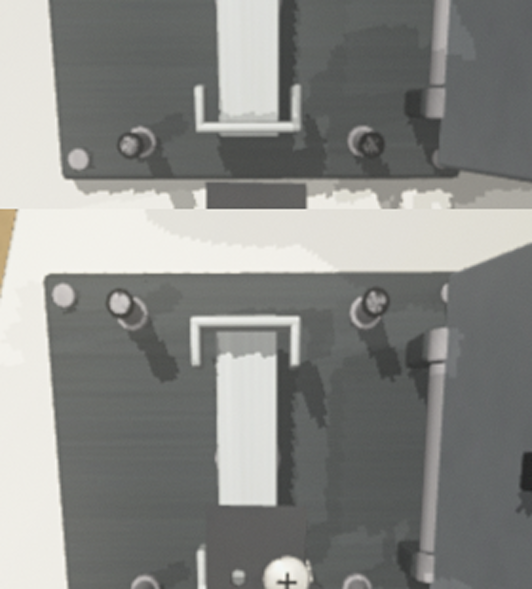

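The stacked crops show the near guide's outer corners at (195,131)/(300,131) in the upper part, with posts at (130,145) and (371,146). In the lower part the far guide is at (191,318)/(300,318), posts at (119,302) and (376,301), and the bracket's far edge at y≈506.

```bash
python3 - <<'E'
from h import *
import pickle
c=env.get_calibration('top')
s4,w4=pickle.load(open('w4.pkl','rb'));s5,w5=pickle.load(open('w5.pkl','rb'))
f=lambda p:((p[0]+.5)/4-.5+200,(p[1]+.5)/4-.5+145)
g4=lambda p:((p[0]+.5)/1.9-.5+180,(p[1]+.5)/1.9-.5+60)
g5=lambda p:((p[0]+.5)/1.9-.5+180,(p[1]+.5)/1.9-.5-110)
n1,n2,f1,f2=(130,145),(371,146),(119,302),(376,301)
print('tri posts z:',[tri([(c,f(a)),(w,g(b))]) for a,w,g,b in [((285,452),w4,g4,n1),((323,262),w4,g4,n2),((55,402),w5,g5,f1),((98,215),w5,g5,f2)]])
Q=np.array([plane(w4,g4(n1),43),plane(w4,g4(n2),43),plane(w5,g5(f1),43),plane(w5,g5(f2),43)])[:,:2]
M=np.array([(-50,-62),(52,-62),(-50,62),(52,62)],float)
def fit(M,Q):
    A=M-M.mean(0);B=Q-Q.mean(0)
    th=np.arctan2((A[:,0]*B[:,1]-A[:,1]*B[:,0]).sum(),(A*B).sum());R=np.array([[np.cos(th),-np.sin(th)],[np.sin(th),np.cos(th)]])
    o=Q.mean(0)-R@M.mean(0);print(np.degrees(th),o,(Q-(M@R.T+o)).round(1).tolist())
print('posts');fit(M,Q)
G=np.array([plane(w4,g4(p),46) for p in[(195,131),(300,131)]]+[plane(w5,g5(p),46) for p in[(191,318),(300,318)]])[:,:2]
print('guides');fit(np.array([(-22,-57),(22,-57),(-22,57),(22,57)],float),G);print(np.linalg.norm(G[0]-G[1]),np.linalg.norm(G[0]-G[2]))
F=np.array([plane(w5,g5(p),32) for p in[(217,400),(276,400),(217,500),(276,500)]]);print('floor',np.linalg.norm(F[0]-F[1]),F[:,:2].mean(0), 'yaw',np.degrees(np.arctan2(F[0]-F[2],1*(F[0]-F[2])[::-1])) if 0 else -np.degrees(np.arctan2((F[0]-F[2])[0],(F[0]-F[2])[1])))
fd=np.array([np.cos(np.radians(-12.45)),np.sin(np.radians(-12.45))]);print('floor x line', [float(((F[0]+F[1])[:2]/2)@fd),float(((F[2]+F[3])[:2]/2)@fd)])
for s,w,g,pp in[(s4,w4,g4,[(207,183),(306,183)]),(s5,w5,g5,[(206,506),(304,506)])]:
    z=s['ee_pos'][2]+6.5
    B=[plane(w,g(p),z) for p in pp];m=(B[0]+B[1])/2-s['ee_pos'];print('brk end width',np.linalg.norm(B[0]-B[1]),'rel tcp fx,fy',m[:2]@fd,m[:2]@[-fd[1],fd[0]],'tcp fx',s['ee_pos'][:2]@fd)
E
```

```text
tri posts z: [(array([ 426.08053342, -163.91247052,   27.99208797]), [1.0738351645538353, 1.0738351645537894]), (array([ 527.1574679 , -185.98401096,   37.87723233]), [0.9373818991306437, 0.9373818991305928]), (array([453.83277909, -41.95631336,  33.64643449]), [2.2992095934831256, 2.2992095934831043]), (array([555.89460477, -62.62351253,  25.11816626]), [2.2304725607246514, 2.2304725607247184])]
posts
-12.400399832957676 [ 490.13764223 -113.1077227 ] [[0.5, 0.1], [-0.3, -0.4], [-0.1, 0.1], [-0.1, 0.2]]
guides
-12.493555571375579 [ 490.12968223 -113.34375488] [[0.5, 1.1], [-0.0, 1.2], [0.2, -1.2], [-0.7, -1.1]]
43.453571442608414 111.62325382140351
floor 25.188639533579288 [ 490.73521896 -109.4743822 ] yaw -13.480143962683943
floor x line [502.9478793765727, 502.6454329973343]
brk end width 24.64731482662482 rel tcp fx,fy -1.3054015816993976 49.40995173857101 tcp fx 508.8837072790668
brk end width 24.397258300948582 rel tcp fx,fy -1.6623267702354165 49.41476812841972 tcp fx 509.3055537893005
```

```bash
python3 -m jog '[{"dx":0.003,"dy":0.027,"dz":0,"wx":0,"wy":0,"wz":0,"grip":1},{"dx":0.003,"dy":0.027,"dz":0,"wx":0,"wy":0,"wz":0,"grip":1},{"dx":0,"dy":0,"dz":0,"wx":0,"wy":0,"wz":0,"grip":1},{"dx":0,"dy":0,"dz":-0.03,"wx":0,"wy":0,"wz":0,"grip":1},{"dx":0,"dy":0,"dz":-0.03,"wx":0,"wy":0,"wz":0,"grip":1},{"dx":0,"dy":0,"dz":-0.025,"wx":0,"wy":0,"wz":0,"grip":1},{"dx":0,"dy":0,"dz":0,"wx":0,"wy":0,"wz":0,"grip":1},{"dx":0,"dy":0,"dz":0,"wx":0,"wy":0,"wz":0,"grip":1},{"dx":0,"dy":0,"dz":0,"wx":0,"wy":0,"wz":0,"grip":1}]'
python3 - <<'E'
from h import *
import pickle
s=env.state();c=env.get_calibration('wrist');im=save('wrist','w6.png');pickle.dump((s,c),open('w6.pkl','wb'))
print(s['ee_pos'],s['ee_rot'])
a=cv2.imread('pics/w6.png')[20:240,180:460]
cv2.imwrite('pics/w6c.png',cv2.resize(a,None,fx=2.6,fy=2.6,interpolation=cv2.INTER_CUBIC))
save('scene','s6.png');save('top','t6.png')
E
```

```text
time_s: 6.75
ee_pos: [491.8, -113.5, 69.9]
ee_rot: [179.8, 0.0, 77.5]
force: [0.2, 0.0, -1.1]
gripper_width: 29.4
[ 491.82017629 -113.50446155   69.86645612] [1.79823702e+02 1.14118804e-02 7.75204092e+01]
```

View pics/w6c.png

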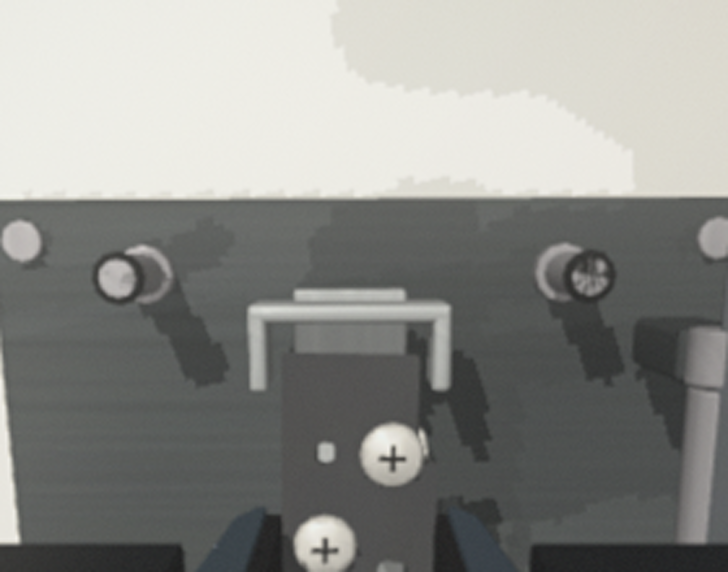

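The view shows the far guide, outer sides at crop x 248–450 and inner end edge y≈320. The bracket end is centred at x≈350, far edge y≈353.

```bash
python3 - <<'E'
from h import *
import pickle
s,w=pickle.load(open('w6.pkl','rb'));e=s['ee_pos']
g=lambda p:((p[0]+.5)/2.6-.5+180,(p[1]+.5)/2.6-.5+20)
a=np.radians(-12.45);B=np.array([[np.cos(a),np.sin(a)],[-np.sin(a),np.cos(a)]])
F=lambda p,z:(B@(plane(w,g(p),z)-e)[:2]).round(1)
print('tcp',B@e[:2])
print('guide outer',F((248,308),46),F((450,308),46),'inner',F((265,340),46),F((434,340),46),'end in',F((350,320),46),'out',F((350,305),46))
print('posts',F((119,276),43),F((588,274),43))
print('bracket',F((283,353),e[2]+6.5),F((418,353),e[2]+6.5))
print('side edges',F((282,500),e[2]+6.5),F((433,500),e[2]+6.5), 'tcp pixel',proj(w,e), 'fingers',F((280,520),e[2]),F((435,520),e[2]))
E
```

```text
tcp [504.72493517  -4.80504089]
guide outer [-23.4  55.8] [19.6 55.7] inner [-20.  49.] [16.3 48.9] end in [-1.7 53.2] out [-1.7 56.4]
posts [-51.2  62.4] [49.4 62.6]
bracket [-13.7  49.7] [10.8 49.7]
side edges [-14.5  21.9] [14.1 21.9] tcp pixel [317.62933803 248.65039547] fingers [-15.5  16. ] [15.1 15.9]
```

```bash
python3 -m jog '[{"dx":-0.0013,"dy":0.0003,"dz":0,"wx":0,"wy":0,"wz":0,"grip":1},{"dx":0,"dy":0,"dz":-0.01,"wx":0,"wy":0,"wz":0,"grip":1},{"dx":0,"dy":0,"dz":-0.009,"wx":0,"wy":0,"wz":0,"grip":1},{"dx":0,"dy":0,"dz":-0.005,"wx":0,"wy":0,"wz":0,"grip":1},{"dx":0,"dy":0,"dz":-0.003,"wx":0,"wy":0,"wz":0,"grip":1},{"dx":0,"dy":0,"dz":0,"wx":0,"wy":0,"wz":0,"grip":1},{"dx":0,"dy":0,"dz":0,"wx":0,"wy":0,"wz":0,"grip":1},{"dx":0,"dy":0,"dz":0,"wx":0,"wy":0,"wz":0,"grip":1}]'; python3 -m jog '[{"dx":0,"dy":0,"dz":-0.001,"wx":0,"wy":0,"wz":0,"grip":1},{"dx":0,"dy":0,"dz":-0.001,"wx":0,"wy":0,"wz":0,"grip":1},{"dx":0,"dy":0,"dz":0,"wx":0,"wy":0,"wz":0,"grip":1},{"dx":0,"dy":0,"dz":0,"wx":0,"wy":0,"wz":0,"grip":1}]'
```

```text
time_s: 7.7
ee_pos: [489.6, -112.5, 41.7]
ee_rot: [180.0, 0.0, 77.6]
force: [-0.4, 0.3, -0.1]
gripper_width: 29.6
time_s: 8.1
ee_pos: [489.3, -112.4, 39.5]
ee_rot: [180.0, -0.0, 77.6]
force: [-0.4, 0.2, -0.6]
gripper_width: 29.6
```

```bash
python3 -m jog '[{"dx":0.0006,"dy":-0.0004,"dz":-0.001,"wx":0,"wy":0,"wz":0,"grip":1},{"dx":0,"dy":0,"dz":-0.001,"wx":0,"wy":0,"wz":0,"grip":1},{"dx":0,"dy":0,"dz":-0.0005,"wx":0,"wy":0,"wz":0,"grip":1},{"dx":0,"dy":0,"dz":0,"wx":0,"wy":0,"wz":0,"grip":1},{"dx":0,"dy":0,"dz":0,"wx":0,"wy":0,"wz":0,"grip":1}]'; python3 -m jog '[{"dx":0,"dy":0,"dz":-0.0007,"wx":0,"wy":0,"wz":0,"grip":1},{"dx":0,"dy":0,"dz":0,"wx":0,"wy":0,"wz":0,"grip":1},{"dx":0,"dy":0,"dz":0,"wx":0,"wy":0,"wz":0,"grip":1}]';  python3 -m jog '[{"dx":0,"dy":0,"dz":-0.0007,"wx":0,"wy":0,"wz":0,"grip":1},{"dx":0,"dy":0,"dz":0,"wx":0,"wy":0,"wz":0,"grip":1},{"dx":0,"dy":0,"dz":0,"wx":0,"wy":0,"wz":0,"grip":1}]'
python3 - <<'E'
from h import *
import pickle
s=env.state();c=env.get_calibration('wrist');im=save('wrist','w7.png');pickle.dump((s,c),open('w7.pkl','wb'))
a=cv2.imread('pics/w7.png')[20:240,180:460]
cv2.imwrite('pics/w7c.png',cv2.resize(a,None,fx=2.6,fy=2.6,interpolation=cv2.INTER_CUBIC))
g=im[:,:,:].max(2)
for v in(135,150,165,180): print(v,''.join('%4d'%x for x in g[v,250:370:2]))
E
```

```text
time_s: 8.6
ee_pos: [489.9, -112.8, 37.0]
ee_rot: [180.0, 0.0, 77.6]
force: [0.8, -0.4, -1.3]
gripper_width: 29.3
time_s: 8.9
ee_pos: [489.9, -112.8, 36.3]
ee_rot: [180.0, -0.0, 77.6]
force: [-0.4, 0.4, -0.7]
gripper_width: 29.0
time_s: 9.2
ee_pos: [489.9, -112.8, 35.6]
ee_rot: [180.0, 0.0, 77.6]
force: [0.1, -0.2, -0.4]
gripper_width: 29.4
135  101  99 101  99  99 102 100 102  94  89  91  90  88  88  88  90  90  91  93  88  86  97 152 165 164 166 166 162 159 161 160 160 165 167 168 166 160 160 164 163 162 162 162 161 161 161 156  96  87  87  86  88  85  88  86  87  87  86  87  85
150   70  81  98  96  96  94  96  97  86  85  89 175 183 183 138 116 116 115 115 116 116 115 117 119 117 120 120 118 119 118 118 116 117 118 117 119 119 117 117 119 120 120 118 118 117 118 118 110 110 109 109 108 108 107 155 185 180 154  84  84
165   71  67  70  70  69  68  85  94  94  85  80 151 183 178 151  93  86  82  83  83  84  85  86  86  86  88  87  87  87  85  87  87  87  87  86  87  87  88  88  87  86  85  88  87  86  87 112  74  61  62  62  60 100 112 169 182 179 140  60  58
180   93  94  95  94  93  92  93  92  84  81  79 129 173 168 151  99  81  82  83  83  85  84  85  86  85  86  87  84  85  87  87  85  86  88  86  86  87  87  83  86  84  83  82  84  83  77 119  65  59  57  59  59  56 101 165 165 158 106  57  58
```

View pics/w7c.png

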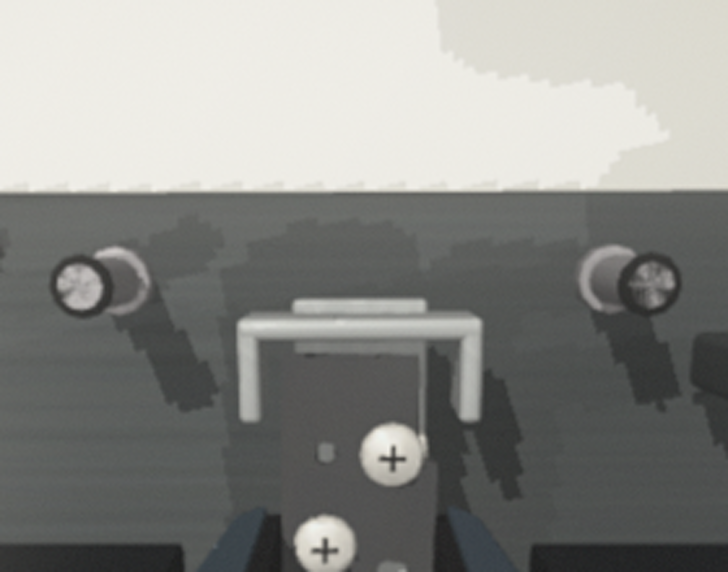

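The bracket sits centred between the guides: guide centre x≈360 in the crop, bracket body centre ≈359, end gap ≈13 px (2–3 mm). I'll release it and retreat straight up.

```bash
python3 -m jog '[{"dx":0,"dy":0,"dz":-0.0003,"wx":0,"wy":0,"wz":0,"grip":0.3},{"dx":0,"dy":0,"dz":0,"wx":0,"wy":0,"wz":0,"grip":0.2},{"dx":0,"dy":0,"dz":0,"wx":0,"wy":0,"wz":0,"grip":0.1},{"dx":0,"dy":0,"dz":0,"wx":0,"wy":0,"wz":0,"grip":0.1},{"dx":0,"dy":0,"dz":0,"wx":0,"wy":0,"wz":0,"grip":0.1},{"dx":0,"dy":0,"dz":0,"wx":0,"wy":0,"wz":0,"grip":0.1}]'; python3 -m jog '[{"dx":0,"dy":0,"dz":0.01,"wx":0,"wy":0,"wz":0,"grip":0.1},{"dx":0,"dy":0,"dz":0.015,"wx":0,"wy":0,"wz":0,"grip":0.1},{"dx":0,"dy":0,"dz":0.035,"wx":0,"wy":0,"wz":0,"grip":0.1},{"dx":0,"dy":0,"dz":0.04,"wx":0,"wy":0,"wz":0,"grip":0.1},{"dx":0,"dy":0,"dz":0.04,"wx":0,"wy":0,"wz":0,"grip":1},{"dx":0,"dy":0,"dz":0.04,"wx":0,"wy":0,"wz":0,"grip":1},{"dx":0,"dy":0,"dz":0.04,"wx":0,"wy":0,"wz":0,"grip":1},{"dx":0,"dy":0,"dz":0,"wx":0,"wy":0,"wz":0,"grip":1},{"dx":0,"dy":0,"dz":0,"wx":0,"wy":0,"wz":0,"grip":1}]'
python3 - <<'E'
from h import *
import pickle
s=env.state();c=env.get_calibration('wrist');im=save('wrist','w8.png');pickle.dump((s,c),open('w8.pkl','wb'))
t=save('top','t8.png');sc=save('scene','s8.png')
a=cv2.resize(t[145:285,200:310,::-1],(440,560),interpolation=cv2.INTER_CUBIC)
o=env.get_calibration('scene');u,v=map(int,proj(o,[490,-113,40]))
b=cv2.resize(sc[v-80:v+60,u-45:u+45,::-1],(360,560),interpolation=cv2.INTER_CUBIC)
cv2.imwrite('pics/m8.png',np.hstack([a,b]));print(s['ee_pos'],u,v,proj(c,[490,-113,40]))
E
```

```text
time_s: 9.85
ee_pos: [489.9, -112.8, 35.3]
ee_rot: [180.0, 0.0, 77.6]
force: [0.3, 0.1, -0.6]
gripper_width: 40.8
time_s: 10.75
ee_pos: [490.0, -112.8, 256.5]
ee_rot: [179.9, 0.0, 77.6]
force: [-0.7, -0.4, -0.7]
gripper_width: 4.1
[ 489.98967704 -112.79510418  256.53067685] 281 246 [316.9909533 176.6685733]
```

View pics/m8.png

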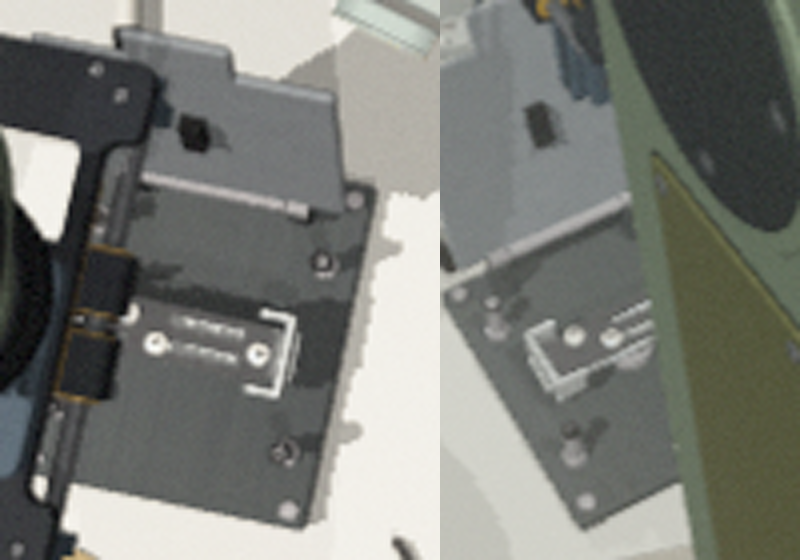

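The top and scene crops show the bracket seated flat in the cradle between both guides, with the lid still open. Next I check the space behind the lid against the cabinet.

```bash
python3 - <<'E'
from h import *
c=env.get_calibration('top');s=env.get_calibration('scene')
print('cab front-left top',tri([(c,(207,60)),(s,(185,138))]))
print('cab front-right top?',tri([(c,(388,42)),(s,(282,86))]), tri([(c,(338,135)),(s,(299,124))]))
for p in[(197,195),(300,170)]: print('scene z0',plane(s,p,0))
for z in(0,100,200,300): print(z,plane(c,(207,62),z)[:2],plane(c,(222,93),z)[:2],plane(c,(268,118),z)[:2],plane(c,(330,157),z)[:2],'marker',plane(c,(233,135),8)[:2])
a=np.radians(-12.45);o=np.array([490.1,-113.2]);R=np.array([[np.cos(a),-np.sin(a)],[np.sin(a),np.cos(a)]])
for fx in(110,130,150,170): print(fx,o+R@[fx,0],'body corners',(o+R@[fx+38,89]).round(),(o+R@[fx+38,-89]).round())
for r in(152,):
  for t in np.arange(1.9,-.01,-.1): print(round(t,1),(o+R@[80-r*np.cos(t)+3*np.sin(t),0]).round(1),round(46+r*np.sin(t)+3*np.cos(t),1),end=';')
im=cv2.imread('pics/top0.png')[60:185,185:345];im2=cv2.imread('pics/scene0.png')[80:240,165:315]
cv2.imwrite('pics/cab.png',np.hstack([cv2.resize(im,(512,400),interpolation=cv2.INTER_CUBIC),cv2.resize(im2,(375,400),interpolation=cv2.INTER_CUBIC)])[:,:800])
E
```

```text
cab front-left top (array([779.12931516, -77.48758387, 216.13202915]), [0.7130811327157545, 0.7130811327157471])
cab front-right top? (array([ 820.08293792, -403.08857096,  179.71122779]), [2.9380753808156257, 2.938075380815663]) (array([ 640.60098385, -307.46980459,  209.95255327]), [2.208635918570428, 2.2086359185704736])
scene z0 [ 8.00343217e+02 -7.34715503e+01  1.13686838e-13]
scene z0 [ 6.78538303e+02 -3.38392832e+02  1.13686838e-13]
0 [868.26312504 -16.75973508] [795.46255164 -51.46187647] [ 736.23803455 -155.14456556] [ 645.72449855 -292.57308906] marker [696.71110837 -78.62987619]
100 [825.0577595  -45.11470476] [759.86154688 -76.19204499] [ 706.82330792 -169.04459171] [ 625.76433458 -292.11806242] marker [696.71110837 -78.62987619]
200 [781.85239396 -73.46967444] [ 724.26054212 -100.92221351] [ 677.40858129 -182.94461786] [ 605.80417062 -291.66303578] marker [696.71110837 -78.62987619]
300 [ 738.64702842 -101.82464411] [ 688.65953736 -125.65238203] [ 647.99385466 -196.84464401] [ 585.84400665 -291.20800914] marker [696.71110837 -78.62987619]
110 [ 597.5132966  -136.91463079] body corners [654. -58.] [ 615. -232.]
130 [ 617.04298689 -141.22638184] body corners [673. -63.] [ 635. -236.]
150 [ 636.57267718 -145.5381329 ] body corners [693. -67.] [ 654. -241.]
170 [ 656.10236747 -149.84988395] body corners [712. -71.] [ 674. -245.]
1.9 [ 619.  -141.7] 188.9;1.8 [ 604.8 -138.5] 193.3;1.7 [ 590.2 -135.3] 196.3;1.6 [ 575.5 -132.1] 197.8;1.5 [ 560.6 -128.8] 197.8;1.4 [ 545.9 -125.5] 196.3;1.3 [ 531.3 -122.3] 193.3;1.2 [ 517.2 -119.2] 188.8;1.1 [ 503.5 -116.2] 182.8;1.0 [ 490.5 -113.3] 175.5;0.9 [ 478.3 -110.6] 166.9;0.8 [ 466.9 -108.1] 157.1;0.7 [ 456.6 -105.8] 146.2;0.6 [ 447.4 -103.8] 134.3;0.5 [ 439.4 -102. ] 121.5;0.4 [ 432.7 -100.5] 108.0;0.3 [427.3 -99.3] 93.8;0.2 [423.3 -98.5] 79.1;0.1 [420.8 -97.9] 64.2;-0.0 [419.8 -97.7] 49.0;
```

```bash
python3 -m jog '[{"dx":0.038,"dy":-0.0085,"dz":0,"wx":0,"wy":0,"wz":0,"grip":1},{"dx":0.038,"dy":-0.0085,"dz":0,"wx":0,"wy":0,"wz":0,"grip":1},{"dx":0.038,"dy":-0.0085,"dz":0,"wx":0,"wy":0,"wz":0,"grip":1},{"dx":0.038,"dy":-0.0085,"dz":0,"wx":0,"wy":0,"wz":0,"grip":1},{"dx":0,"dy":0,"dz":0,"wx":0,"wy":0,"wz":0,"grip":1},{"dx":0,"dy":0,"dz":-0.02,"wx":0,"wy":0,"wz":0,"grip":1},{"dx":0,"dy":0,"dz":-0.02,"wx":0,"wy":0,"wz":0,"grip":1},{"dx":0,"dy":0,"dz":-0.02,"wx":0,"wy":0,"wz":0,"grip":1},{"dx":0,"dy":0,"dz":-0.008,"wx":0,"wy":0,"wz":0,"grip":1},{"dx":0,"dy":0,"dz":0,"wx":0,"wy":0,"wz":0,"grip":1}]'
python3 - <<'E'
from h import *
a=np.arange(1.9,-.01,-.1)
fx=80-152*np.cos(a)+3*np.sin(a)+12*np.sin(a);z=46+152*np.sin(a)+3*np.cos(a)
c,s=np.cos(np.radians(12.45)),np.sin(np.radians(12.45))
for i,t in enumerate(a):
    d=(fx[i]-fx[i-1],z[i]-z[i-1]) if i else (0,0)
    print('%.1f fx %.1f z %.1f xy %.1f %.1f half-step dx %.4f dy %.4f dz %.4f'%(t,fx[i],z[i],490.1+fx[i]*c,-113.2-fx[i]*s,d[0]*c/2000,-d[0]*s/2000,d[1]/2000))
E
```

```text
time_s: 11.9
ee_pos: [640.4, -146.4, 185.3]
ee_rot: [-179.7, -0.0, 77.6]
force: [-0.3, 0.8, -0.3]
gripper_width: 0.7
1.9 fx 143.3 z 188.9 xy 630.1 -144.1 half-step dx 0.0000 dy 0.0000 dz 0.0000
1.8 fx 129.1 z 193.3 xy 616.2 -141.0 half-step dx -0.0069 dy 0.0015 dz 0.0022
1.7 fx 114.5 z 196.3 xy 601.9 -137.9 half-step dx -0.0072 dy 0.0016 dz 0.0015
1.6 fx 99.4 z 197.8 xy 587.2 -134.6 half-step dx -0.0073 dy 0.0016 dz 0.0008
1.5 fx 84.2 z 197.8 xy 572.3 -131.4 half-step dx -0.0074 dy 0.0016 dz -0.0000
1.4 fx 68.9 z 196.3 xy 557.4 -128.1 half-step dx -0.0075 dy 0.0016 dz -0.0008
1.3 fx 53.8 z 193.3 xy 542.6 -124.8 half-step dx -0.0074 dy 0.0016 dz -0.0015
1.2 fx 38.9 z 188.8 xy 528.1 -121.6 half-step dx -0.0073 dy 0.0016 dz -0.0023
1.1 fx 24.4 z 182.8 xy 513.9 -118.5 half-step dx -0.0071 dy 0.0016 dz -0.0030
1.0 fx 10.5 z 175.5 xy 500.3 -115.5 half-step dx -0.0068 dy 0.0015 dz -0.0036
0.9 fx -2.7 z 166.9 xy 487.4 -112.6 half-step dx -0.0065 dy 0.0014 dz -0.0043
0.8 fx -15.1 z 157.1 xy 475.3 -109.9 half-step dx -0.0061 dy 0.0013 dz -0.0049
0.7 fx -26.6 z 146.2 xy 464.1 -107.5 half-step dx -0.0056 dy 0.0012 dz -0.0055
0.6 fx -37.0 z 134.3 xy 454.0 -105.2 half-step dx -0.0051 dy 0.0011 dz -0.0060
0.5 fx -46.2 z 121.5 xy 445.0 -103.2 half-step dx -0.0045 dy 0.0010 dz -0.0064
0.4 fx -54.2 z 108.0 xy 437.2 -101.5 half-step dx -0.0039 dy 0.0009 dz -0.0068
0.3 fx -60.8 z 93.8 xy 430.8 -100.1 half-step dx -0.0032 dy 0.0007 dz -0.0071
0.2 fx -66.0 z 79.1 xy 425.7 -99.0 half-step dx -0.0025 dy 0.0006 dz -0.0073
0.1 fx -69.7 z 64.2 xy 422.0 -98.2 half-step dx -0.0018 dy 0.0004 dz -0.0075
-0.0 fx -72.0 z 49.0 xy 419.8 -97.7 half-step dx -0.0011 dy 0.0002 dz -0.0076
```

```bash
python3 -m jog '[{"dx":-0.008,"dy":0.0018,"dz":0.001,"wx":0,"wy":0,"wz":0,"grip":1},{"dx":-0.008,"dy":0.0018,"dz":0.0015,"wx":0,"wy":0,"wz":0,"grip":1},{"dx":-0.008,"dy":0.0017,"dz":0.0015,"wx":0,"wy":0,"wz":0,"grip":1},{"dx":-0.0072,"dy":0.0016,"dz":0.0015,"wx":0,"wy":0,"wz":0,"grip":1},{"dx":-0.0072,"dy":0.0016,"dz":0.0015,"wx":0,"wy":0,"wz":0,"grip":1},{"dx":-0.0073,"dy":0.0016,"dz":0.0008,"wx":0,"wy":0,"wz":0,"grip":1},{"dx":-0.0073,"dy":0.0016,"dz":0.0008,"wx":0,"wy":0,"wz":0,"grip":1},{"dx":0,"dy":0,"dz":0,"wx":0,"wy":0,"wz":0,"grip":1},{"dx":0,"dy":0,"dz":0,"wx":0,"wy":0,"wz":0,"grip":1}]'
python3 - <<'E'
from h import *
t=save('top','t9.png');d=cv2.absdiff(cv2.imread('pics/t8.png')[145:200,200:295],t[145:200,200:295,::-1]).max(2)
s=env.state();print(s['ee_pos'],s['force'],(d>30).sum())
E
```

```text
time_s: 12.8
ee_pos: [588.2, -134.9, 195.5]
ee_rot: [-179.9, -0.0, 77.6]
force: [0.3, 0.1, -0.5]
gripper_width: 0.0
[ 588.43386145 -134.99140111  195.37875665] [ 0.7706383  -0.21313136 -0.17236814] 2777
```

```bash
python3 -m jog '[{"dx":-0.0074,"dy":0.0016,"dz":0.001,"wx":0,"wy":0,"wz":0,"grip":1},{"dx":-0.0074,"dy":0.0016,"dz":0.001,"wx":0,"wy":0,"wz":0,"grip":1},{"dx":-0.0075,"dy":0.0016,"dz":-0.0008,"wx":0,"wy":0,"wz":0,"grip":1},{"dx":-0.0075,"dy":0.0016,"dz":-0.0008,"wx":0,"wy":0,"wz":0,"grip":1},{"dx":-0.0074,"dy":0.0016,"dz":-0.0015,"wx":0,"wy":0,"wz":0,"grip":1},{"dx":-0.0074,"dy":0.0016,"dz":-0.0015,"wx":0,"wy":0,"wz":0,"grip":1},{"dx":-0.0073,"dy":0.0016,"dz":-0.0023,"wx":0,"wy":0,"wz":0,"grip":1},{"dx":-0.0073,"dy":0.0016,"dz":-0.0023,"wx":0,"wy":0,"wz":0,"grip":1}]'
python3 - <<'E'
from h import *
import pickle
s=env.state();c=env.get_calibration('wrist');im=save('wrist','w10.png');t=save('top','t10.png');sc=save('scene','s10.png')
print(s['ee_pos'],s['force'])
a=cv2.resize(sc[130:300,165:345,::-1],(424,400),interpolation=cv2.INTER_CUBIC);b=cv2.resize(im[:,120:520,::-1],(376,400))
cv2.imwrite('pics/m10.png',np.hstack([a,b]))
E
```

```text
time_s: 13.65
ee_pos: [529.0, -122.2, 188.5]
ee_rot: [180.0, 0.0, 77.6]
force: [-0.0, -0.6, 0.9]
gripper_width: 0.3
[ 528.97236152 -122.15259845  188.54043549] [-0.04695494 -0.64076611  0.92838896]
```

View pics/m10.png

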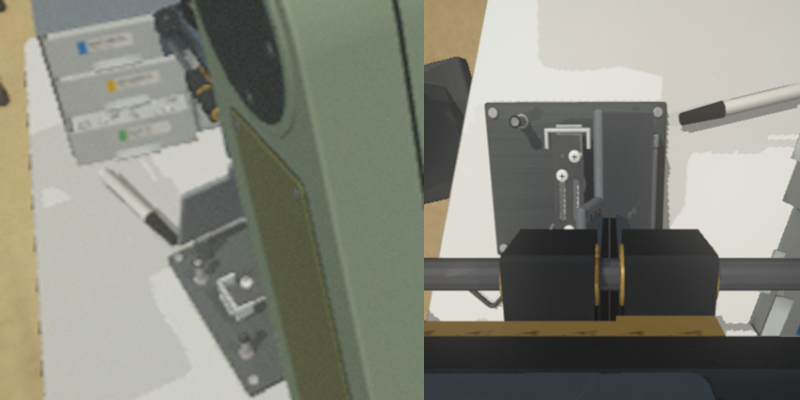

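The wrist half shows the lid's edge at about (597,150) and its tab at (590,212), ahead of the closed fingers. It is following the push, and the bracket is still seated at (570,175). That was the twelfth and last picture.

```bash
python3 -m jog '[{"dx":-0.0071,"dy":0.0016,"dz":-0.003,"wx":0,"wy":0,"wz":0,"grip":1},{"dx":-0.0071,"dy":0.0016,"dz":-0.003,"wx":0,"wy":0,"wz":0,"grip":1},{"dx":-0.0068,"dy":0.0015,"dz":-0.0036,"wx":0,"wy":0,"wz":0,"grip":1},{"dx":-0.0068,"dy":0.0015,"dz":-0.0036,"wx":0,"wy":0,"wz":0,"grip":1},{"dx":-0.0065,"dy":0.0014,"dz":-0.0043,"wx":0,"wy":0,"wz":0,"grip":1},{"dx":-0.0065,"dy":0.0014,"dz":-0.0043,"wx":0,"wy":0,"wz":0,"grip":1},{"dx":-0.0061,"dy":0.0013,"dz":-0.0049,"wx":0,"wy":0,"wz":0,"grip":1},{"dx":-0.0061,"dy":0.0013,"dz":-0.0049,"wx":0,"wy":0,"wz":0,"grip":1}]'
python3 -m jog '[{"dx":-0.0056,"dy":0.0012,"dz":-0.0055,"wx":0,"wy":0,"wz":0,"grip":1},{"dx":-0.0056,"dy":0.0012,"dz":-0.0055,"wx":0,"wy":0,"wz":0,"grip":1},{"dx":-0.0051,"dy":0.0011,"dz":-0.006,"wx":0,"wy":0,"wz":0,"grip":1},{"dx":-0.0051,"dy":0.0011,"dz":-0.006,"wx":0,"wy":0,"wz":0,"grip":1},{"dx":0,"dy":0,"dz":0,"wx":0,"wy":0,"wz":0,"grip":1},{"dx":0,"dy":0,"dz":0,"wx":0,"wy":0,"wz":0,"grip":1},{"dx":0,"dy":0,"dz":0,"wx":0,"wy":0,"wz":0,"grip":1}]'
python3 - <<'E'
from h import *
s=env.state();c=env.get_calibration('wrist');im=save('wrist','w11.png')
print(s['ee_pos'],s['force'])
a=np.radians(-12.45);o=np.array([490.1,-113.2]);R=np.array([[np.cos(a),-np.sin(a)],[np.sin(a),np.cos(a)]])
e=R.T@(s['ee_pos'][:2]-o);print('tcp f',e)
# lid end edge (r=140, fy=45) expected image column for lid angles, and the profile there
for t in np.arange(.4,1.01,.1):
    p=proj(c,[*(o+R@[80-140*np.cos(t),50]),46+140*np.sin(t)]);print(round(t,1),p.round(1))
g=im.max(2)
for v in(100,120,140): print(v,''.join('%4d'%x for x in g[v,200:480:4]))
E
```

```text
time_s: 14.6
ee_pos: [476.2, -110.5, 156.6]
ee_rot: [180.0, -0.0, 77.5]
force: [1.2, 0.7, -0.4]
gripper_width: 0.3
time_s: 15.3
ee_pos: [455.6, -106.1, 134.2]
ee_rot: [180.0, 0.0, 77.6]
force: [-0.3, -0.2, -0.6]
gripper_width: 0.3
[ 455.56027674 -106.14836626  134.21490275] [-0.26712163 -0.24154604 -0.55571774]
tcp f [-35.24774936  -0.56052326]
0.4 [294.1 146. ]
0.5 [303.7 148.1]
0.6 [317.  150.2]
0.7 [334.4 152.6]
0.8 [356.4 155. ]
0.9 [383.2 157.4]
1.0 [414.9 159.8]
100  189 186 186 188 179 182 190 190 233 234 234 232 234 213 123 120 118 118 120 120 119 121 120 119 111 107 106 107 105 107 105 106 106 107 107 106 104 106 105 104 105 101 100 100 101 103 101 101 102 102 102 101 101 101 101 102 103  99  99  98 100  98 100  98 101  97  98  99 100  99
120   58 161 189 186 188 187 211 233 234 229 227 227 227 133 108 106  93 103 106 104 102 103 103 107 190 190  92  95  95 132 134 123 127 136 134 134 133 134 134 135 133 134 133 127 122 124 124 123 122 122 122 124 125 126 125 126 123 123 123 123 125 125 127 127 124 124 125 127 124 102
140   82  63  61 194 192 222 226 227 226 227 227 227 227 186 103 104 104 103 104 103 104 105 101 102 102 100  82  77  78 130 135 122 122 122 124 123 122 122 124 125 121 121 119 123 123 121 119 120 121 123 125 122 123 121 120 122 124 124 123 122 123 122 123 125 123 124 126 124 147 162
```

The measured lid edge is at column ≈316, which gives 0.60 rad, as commanded. I'll continue lowering it.

```bash
python3 -m jog '[{"dx":-0.0045,"dy":0.001,"dz":-0.0064,"wx":0,"wy":0,"wz":0,"grip":1},{"dx":-0.0045,"dy":0.001,"dz":-0.0064,"wx":0,"wy":0,"wz":0,"grip":1},{"dx":-0.0039,"dy":0.0009,"dz":-0.0068,"wx":0,"wy":0,"wz":0,"grip":1},{"dx":-0.0039,"dy":0.0009,"dz":-0.0068,"wx":0,"wy":0,"wz":0,"grip":1},{"dx":-0.0032,"dy":0.0007,"dz":-0.0071,"wx":0,"wy":0,"wz":0,"grip":1},{"dx":-0.0032,"dy":0.0007,"dz":-0.0071,"wx":0,"wy":0,"wz":0,"grip":1},{"dx":-0.0017,"dy":0.0004,"dz":-0.0049,"wx":0,"wy":0,"wz":0,"grip":1},{"dx":-0.0017,"dy":0.0004,"dz":-0.0049,"wx":0,"wy":0,"wz":0,"grip":1},{"dx":-0.0017,"dy":0.0004,"dz":-0.0049,"wx":0,"wy":0,"wz":0,"grip":1},{"dx":0,"dy":0,"dz":0,"wx":0,"wy":0,"wz":0,"grip":1}]'
python3 -m jog '[{"dx":0,"dy":0,"dz":0,"wx":0,"wy":0,"wz":0,"grip":1},{"dx":0,"dy":0,"dz":0,"wx":0,"wy":0,"wz":0,"grip":1}]'
python3 -m jog '[{"dx":-0.001,"dy":0.0002,"dz":-0.004,"wx":0,"wy":0,"wz":0,"grip":1},{"dx":-0.001,"dy":0.0002,"dz":-0.004,"wx":0,"wy":0,"wz":0,"grip":1},{"dx":-0.001,"dy":0.0002,"dz":-0.004,"wx":0,"wy":0,"wz":0,"grip":1},{"dx":0,"dy":0,"dz":0,"wx":0,"wy":0,"wz":0,"grip":1},{"dx":0,"dy":0,"dz":0,"wx":0,"wy":0,"wz":0,"grip":1}]'
```

```text
time_s: 16.35
ee_pos: [426.3, -99.5, 78.1]
ee_rot: [-179.9, -0.0, 77.6]
force: [0.5, 0.6, -0.6]
gripper_width: 0.8
time_s: 16.55
ee_pos: [427.2, -99.7, 78.9]
ee_rot: [180.0, -0.0, 77.6]
force: [-0.2, -0.6, 0.2]
gripper_width: 0.5
time_s: 17.05
ee_pos: [423.7, -99.0, 66.5]
ee_rot: [-180.0, -0.0, 77.6]
force: [0.7, -0.2, 0.9]
gripper_width: 0.3
```

```bash
Z='"wx":0,"wy":0,"wz":0,"grip":1'; 
python3 -m jog '[{"dx":-0.0007,"dy":0.0002,"dz":-0.002,"wx":0,"wy":0,"wz":0,"grip":1},{"dx":-0.0007,"dy":0.0002,"dz":-0.002,"wx":0,"wy":0,"wz":0,"grip":1},{"dx":0,"dy":0,"dz":0,"wx":0,"wy":0,"wz":0,"grip":1},{"dx":0,"dy":0,"dz":0,"wx":0,"wy":0,"wz":0,"grip":1},{"dx":0,"dy":0,"dz":0,"wx":0,"wy":0,"wz":0,"grip":1}]'
python3 -m jog '[{"dx":-0.0005,"dy":0.0001,"dz":-0.002,"wx":0,"wy":0,"wz":0,"grip":1},{"dx":-0.0005,"dy":0.0001,"dz":-0.002,"wx":0,"wy":0,"wz":0,"grip":1},{"dx":0,"dy":0,"dz":0,"wx":0,"wy":0,"wz":0,"grip":1},{"dx":0,"dy":0,"dz":0,"wx":0,"wy":0,"wz":0,"grip":1},{"dx":0,"dy":0,"dz":0,"wx":0,"wy":0,"wz":0,"grip":1}]'
python3 -m jog '[{"dx":-0.0005,"dy":0.0001,"dz":-0.0015,"wx":0,"wy":0,"wz":0,"grip":1},{"dx":-0.0005,"dy":0.0001,"dz":-0.0015,"wx":0,"wy":0,"wz":0,"grip":1},{"dx":0,"dy":0,"dz":0,"wx":0,"wy":0,"wz":0,"grip":1},{"dx":0,"dy":0,"dz":0,"wx":0,"wy":0,"wz":0,"grip":1},{"dx":0,"dy":0,"dz":0,"wx":0,"wy":0,"wz":0,"grip":1}]'
```

```text
time_s: 17.55
ee_pos: [422.6, -98.7, 62.8]
ee_rot: [180.0, -0.0, 77.6]
force: [-0.2, 0.2, 0.6]
gripper_width: 0.4
time_s: 18.05
ee_pos: [422.1, -98.6, 58.9]
ee_rot: [179.9, 0.0, 77.6]
force: [1.4, -0.3, 1.9]
gripper_width: 0.3
time_s: 18.55
ee_pos: [421.3, -98.5, 56.0]
ee_rot: [179.9, 0.0, 77.6]
force: [4.1, 0.2, 4.9]
gripper_width: 0.6
```

```bash
python3 -m jog '[{"dx":0,"dy":0,"dz":-0.001,"wx":0,"wy":0,"wz":0,"grip":1},{"dx":0,"dy":0,"dz":-0.001,"wx":0,"wy":0,"wz":0,"grip":1},{"dx":0,"dy":0,"dz":0,"wx":0,"wy":0,"wz":0,"grip":1},{"dx":0,"dy":0,"dz":0,"wx":0,"wy":0,"wz":0,"grip":1}]'
python3 -m jog '[{"dx":0,"dy":0,"dz":-0.001,"wx":0,"wy":0,"wz":0,"grip":1},{"dx":0,"dy":0,"dz":-0.001,"wx":0,"wy":0,"wz":0,"grip":1},{"dx":0,"dy":0,"dz":0,"wx":0,"wy":0,"wz":0,"grip":1},{"dx":0,"dy":0,"dz":0,"wx":0,"wy":0,"wz":0,"grip":1}]'
python3 -m jog '[{"dx":0,"dy":0,"dz":-0.001,"wx":0,"wy":0,"wz":0,"grip":1},{"dx":0,"dy":0,"dz":0,"wx":0,"wy":0,"wz":0,"grip":1},{"dx":0,"dy":0,"dz":0,"wx":0,"wy":0,"wz":0,"grip":1}]'
```

```text
time_s: 18.95
ee_pos: [421.2, -98.5, 54.0]
ee_rot: [179.9, 0.0, 77.6]
force: [4.7, 0.2, 4.9]
gripper_width: 0.6
time_s: 19.35
ee_pos: [421.1, -98.4, 52.0]
ee_rot: [179.9, 0.0, 77.6]
force: [3.9, -0.1, 4.5]
gripper_width: -0.1
time_s: 19.65
ee_pos: [421.0, -98.4, 51.0]
ee_rot: [179.9, 0.0, 77.6]
force: [4.1, -1.1, 5.4]
gripper_width: 0.7
```

```bash
python3 -m jog '[{"dx":0.0005,"dy":-0.0001,"dz":-0.0007,"wx":0,"wy":0,"wz":0,"grip":1},{"dx":0,"dy":0,"dz":0,"wx":0,"wy":0,"wz":0,"grip":1},{"dx":0,"dy":0,"dz":0,"wx":0,"wy":0,"wz":0,"grip":1}]'
python3 -m jog '[{"dx":0,"dy":0,"dz":-0.0006,"wx":0,"wy":0,"wz":0,"grip":1},{"dx":0,"dy":0,"dz":0,"wx":0,"wy":0,"wz":0,"grip":1},{"dx":0,"dy":0,"dz":0,"wx":0,"wy":0,"wz":0,"grip":1}]'
python3 -m jog '[{"dx":0,"dy":0,"dz":-0.0005,"wx":0,"wy":0,"wz":0,"grip":1},{"dx":0,"dy":0,"dz":0,"wx":0,"wy":0,"wz":0,"grip":1},{"dx":0,"dy":0,"dz":0,"wx":0,"wy":0,"wz":0,"grip":1}]'
```

```text
time_s: 19.95
ee_pos: [421.1, -98.4, 50.3]
ee_rot: [180.0, 0.0, 77.6]
force: [2.5, -0.4, 6.6]
gripper_width: 0.4
time_s: 20.25
ee_pos: [421.0, -98.4, 49.7]
ee_rot: [180.0, 0.0, 77.6]
force: [2.7, -0.6, 7.1]
gripper_width: 0.3
time_s: 20.55
ee_pos: [421.0, -98.4, 49.3]
ee_rot: [180.0, 0.0, 77.6]
force: [3.2, -0.2, 7.4]
gripper_width: 0.9
```

```bash
python3 -m jog '[{"dx":0,"dy":0,"dz":-0.0005,"wx":0,"wy":0,"wz":0,"grip":1},{"dx":0,"dy":0,"dz":0,"wx":0,"wy":0,"wz":0,"grip":1},{"dx":0,"dy":0,"dz":0,"wx":0,"wy":0,"wz":0,"grip":1}]'
python3 -m jog '[{"dx":0,"dy":0,"dz":-0.0005,"wx":0,"wy":0,"wz":0,"grip":1},{"dx":0,"dy":0,"dz":0,"wx":0,"wy":0,"wz":0,"grip":1},{"dx":0,"dy":0,"dz":0,"wx":0,"wy":0,"wz":0,"grip":1}]'
```

```text
time_s: 20.85
ee_pos: [421.0, -98.4, 49.2]
ee_rot: [180.0, 0.0, 77.6]
force: [2.1, -0.6, 11.4]
gripper_width: 0.1
time_s: 21.15
ee_pos: [421.1, -98.4, 49.1]
ee_rot: [180.0, 0.0, 77.6]
force: [1.0, -0.4, 16.4]
gripper_width: 0.9
```

The stop is met: z holds at 49.1 mm while the force climbs steeply. Before handing in, I'll check that the hold is steady, and check the lid and the other objects numerically.

```bash
python3 -m jog '[{"dx":0,"dy":0,"dz":0,"wx":0,"wy":0,"wz":0,"grip":1},{"dx":0,"dy":0,"dz":0,"wx":0,"wy":0,"wz":0,"grip":1},{"dx":0,"dy":0,"dz":0,"wx":0,"wy":0,"wz":0,"grip":1},{"dx":0,"dy":0,"dz":0,"wx":0,"wy":0,"wz":0,"grip":1},{"dx":0,"dy":0,"dz":0,"wx":0,"wy":0,"wz":0,"grip":1},{"dx":0,"dy":0,"dz":0,"wx":0,"wy":0,"wz":0,"grip":1}]'
python3 - <<'E'
from h import *
s=env.state();c=env.get_calibration('wrist');im=save('wrist','w12.png');t=save('top','t12.png');sc=save('scene','s12.png')
print(s['ee_pos'],s['force'])
a=np.radians(-12.45);o=np.array([490.1,-113.2]);R=np.array([[np.cos(a),-np.sin(a)],[np.sin(a),np.cos(a)]])
for t_ in(0,.05,.1): print(t_,proj(c,[*(o+R@[80-140*np.cos(t_)+3*np.sin(t_),71]),46+140*np.sin(t_)+3*np.cos(t_)]).round(1), proj(c,[*(o+R@[78,71]),49]).round(1))
t0=cv2.imread('pics/top0.png')[:,:,::-1];s0=cv2.imread('pics/scene0.png')[:,:,::-1]
for n,A,B,box in[('bare',t0,t,(400,245,452,273)),('oiler',t0,t,(410,172,436,197)),('driver',t0,t,(310,275,402,316)),('hex',t0,t,(272,278,308,315)),('eraser',t0,t,(340,175,366,193)),('marker top',t0,t,(226,108,242,150)),('marker scene',s0,sc,(205,200,240,235))]:
    x0,y0,x1,y1=box;d=cv2.absdiff(A[y0:y1,x0:x1],B[y0:y1,x0:x1]).max(2);m,n2=cv2.phaseCorrelate(A[y0:y1,x0:x1].mean(2),B[y0:y1,x0:x1].mean(2).astype(float));print(n,(d>40).mean().round(3),np.round(m,2),round(n2,2))
E
```

```text
time_s: 21.75
ee_pos: [421.0, -98.4, 49.1]
ee_rot: [180.0, 0.0, 77.6]
force: [0.5, -0.7, 17.2]
gripper_width: 0.7
[421.02922458 -98.42719499  49.13191751] [ 0.52820373 -0.70141971 17.23917694]
0 [339.8 108. ] [629.9 107.7]
0.05 [341.5 107.8] [629.9 107.7]
0.1 [344.1 107.5] [629.9 107.7]
bare 0.135 [-0.28  0.16] 0.89
oiler 0.002 [0.52 0.41] 1.01
driver 0.416 [0.03 0.5 ] 0.75
hex 0.075 [-0.34  0.18] 0.98
eraser 0.021 [0.47 0.36] 0.9
marker top 0.036 [0.03 0.56] 0.93
marker scene 0.131 [0.34 0.02] 0.86
```

```bash
python3 -c "
from workcell import env
print(env.job_done()); s=env.state(); print(s['time_s'],s['ee_pos'],s['force'])"
```

```text
the job is handed in; nothing more can be done
None
the job is handed in; nothing more can be done
```

I put the bolted bracket in the cradle and let go of it. I then pushed the lid down slowly from behind with the shut fingers and handed the job in still holding it pressed. The last reading was at about 22 s.

**Bracket:** after release, the top and scene views showed it flat in the cradle, between the guides at both ends.

**Lid on its stops:** in the last checks the fingertips held at z = 49.1 mm (49 expected for a closed lid). The reaction was steady at about 17 N. It was about 7 N at z = 49.3 mm, then rose steeply while z stayed put, which is the stop. 17 N is about twice the 8 N needed to reach the stops.

**Other objects:** comparing pictures from before and after, nothing shifted by more than about 0.5 px. The nut driver, bare bracket and marker match less cleanly; I took this for changed arm shadow and did not look closer.

**Checks that were weak or failed:**
- **Heights:** measuring heights from two views was unreliable. Post tops came out at 25–38 mm against the stated 43 mm. The bolt heads came out scattered by tens of mm. I worked from the stated heights, which matched the measured plate length and guide width.
- **First move:** it was refused because its rows left out some fields, and it moved nothing.
- **Sideways drag:** the fingers dragged on the lid with up to about 4.7 N during the press. I eased most of it off, and it was 0.5 N at the end.
- **Closed lid:** I had used all 12 picture views by then, so closure is judged only by height and force.

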